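# Take the bare rod out of the ribbon rack for refilling

## Task

One rod of the ribbon rack still carries its rolls and the other is bare: take the bare rod out so that it can be refilled. It is longer than the gap between the uprights, so slide it into its deep socket until the other end comes free, tilt that end up over its upright and draw the rod out, without forcing it against the rack. Finish holding the rod still in the gripper, both its ends higher than the tops of the uprights and clear of the rack; leave the loaded rod in its sockets and the things round the rack where they stand.

Things in the scene. Friction and masses are not known exactly. Their poses are not given: they have to be found in the camera images.
- ribbon_rack: oak ribbon rack, fixed to the table, with two rods along its y: front bay at x = -50 mm, rear bay at x = +50 mm, rod axis 56 mm up. Uprights at both ends, inner faces at y = +80 and -80 mm, 14 mm thick, 150 mm deep in x, tops 100 mm up with a cap 3 mm overhanging. Brass rails 27 mm high at x = +70 and -70 mm. Origin: centre of the underside; x to the rear, y left, z up
- socket_front_deep (a point): mouth of the front bay's DEEP socket: point on the inner face of the left (+y) upright, on the rod axis. Socket 20 mm wide, 42 mm tall (48 to 90 mm above the table), closed 46 mm behind the inner face by a wooden housing 36 mm wide that sticks 38 mm out of the upright's outer face; axes as the rack's
- socket_front_shallow (a point): mouth of the front bay's SHALLOW socket: point on the inner face of the right (-y) upright, on the rod axis. Socket 20 mm wide, 20 mm tall (48 to 68 mm above the table), closed 14 mm behind the inner face by a brass stop plate; axes as the rack's
- socket_rear_deep (a point): mouth of the rear bay's DEEP socket: point on the inner face of the right (-y) upright, on the rod axis. Socket 20 mm wide, 42 mm tall (48 to 90 mm above the table), closed 46 mm behind the inner face by a wooden housing 36 mm wide that sticks 38 mm out of the upright's outer face; axes as the rack's
- socket_rear_shallow (a point): mouth of the rear bay's SHALLOW socket: point on the inner face of the left (+y) upright, on the rod axis. Socket 20 mm wide, 20 mm tall (48 to 68 mm above the table), closed 14 mm behind the inner face by a brass stop plate; axes as the rack's
- bare_rod: round wooden rod without rolls, 16 mm thick, 194 mm long, 0.04 to 0.09 kg; origin at its middle, y along it (it may roll about y). Lies loose in the front or rear bay, 9 to 13 mm deep in the shallow socket and 21 to 25 mm deep in the deep one; free of the shallow socket after sliding 9 to 13 mm towards the deep end, stopped by the deep socket's end after 21 to 25 mm
- bare_rod_end_a (a point): middle of the bare rod's end face at +97 mm along its y
- bare_rod_end_b (a point): middle of the bare rod's end face at -97 mm along its y
- loaded_rod: the same rod with three ribbon rolls fixed on it, 58 mm in diameter, covering the middle 124 mm; lies in the other bay; origin at its middle, y along the rod
- ribbon_spool: low wooden spool, 84 mm wide and 26 mm high, with a ribbon tail, on the table in front of the rack; origin under its centre; leave alone
- soap_bar: wrapped soap bar 58 x 85 x 28 mm on the table behind the rack; origin under its centre; leave alone
- dish: blue-grey dish 87 x 111 x 52 mm on the table, farther right of the rack than the votive; origin under its centre; leave alone
- votive: glass votive 64 mm wide, 71 mm high, on the table right of the rack; origin under its centre; leave alone

How it is judged:
On the way:
1. the bare rod is tilted, one end raised above the tops of the uprights while the other is still down in the rack (((height (world z) of bare_rod_end_a above 0.105 m and height (world z) of bare_rod_end_b below 0.09 m) or (height (world z) of bare_rod_end_b above 0.105 m and height (world z) of bare_rod_end_a below 0.09 m))), for 0.1 s.
At the end, for the whole second after the job is handed in: the bare rod is held still between the fingers, both its end centres at least 108 mm above the table (8 mm above the tops of the uprights), touching neither the rack nor the loaded rod; the loaded rod, the spool, the soap, the dish and the votive are within 20 mm of where they were (height (world z) of each of bare_rod_end_a, bare_rod_end_b above 0.108 m and contact force between the fingers and bare_rod above 1 N and contact force between bare_rod and ribbon_rack below 0.3 N and contact force between bare_rod and loaded_rod below 0.3 N and linear speed of bare_rod below 0.03 m/s and angular speed of bare_rod below 0.3 rad/s and distance of each of loaded_rod, ribbon_spool, soap_bar, dish, votive from where it was at the start of the episode below 0.02 m); the arm keeps its last pose, push and grip.
It fails at once if the loaded rod is shifted by more than 20 mm (distance of loaded_rod from where it was at the start of the episode above 0.02 m).
It fails at once if the bare rod is forced against the rack with more than 40 N (contact force between bare_rod and ribbon_rack above 40 N).
It fails at once if the spool, the soap bar, the dish or the votive is pushed more than 20 mm (distance of any of ribbon_spool, soap_bar, dish, votive from where it was at the start of the episode above 0.02 m).
It also fails if it takes over 35 s, if anything falls off the work surface, if the arm or the gripper's body presses on something with over 40 N, if the wrist force passes 120 N, or if a joint passes its speed limit or range.

## Robot

A 7-joint arm with a two-finger parallel gripper is mounted at the origin on a cart in front of the work surface, level with it; the furniture and walls round the work are solid. World frame = base frame: x ahead of the robot, y to its left, z up, the work surface at z = 0. Lengths are in m, angles in rad, forces in N, time in s.
With the tool pointing down it reaches from about 0.4 to 0.85 m from the base axis. Payload 10.4 kg.
Tool frame: the origin (TCP) lies on the centre line of the jaws, within the pads' length; the fingertips stand 19 mm ahead of it and the grasp point (between the pads) is the TCP; z points along the fingers, y is the line along which they close (so a half turn about z gives the same grasp; the last joint's range is limited). The gripper opens to 85 mm and grips with 20 to 120 N. Pads are 22 mm wide; open, the fingers measure 114 mm over their backs; the gripper's body (76 mm by 85 mm) begins 54 mm behind the grasp point. The pads swing forward as they close: fully open they stand 13 mm farther back than shut.
Start: joints at [-1.276, 0.332, -0.065, 1.46, 0.022, 1.35, -0.088], TCP at [0.195, 0.594, 0.25] pointing down, gripper open.
Joint ranges: [-2.6, 2.6], [-0.5, 2.12], [-1.47, 1.34], [0.16, 2.42], [-1.27, 4.41], [0.06, 2.06], [-2.6, 2.6]. Speed limits (rad/s): [2.22, 2.22, 2.79, 2.79, 3.14, 3.14, 3.14].

## Interface

Orientations are given as a unit quaternion [w, x, y, z].
In Python, from bench import * gives the robot as it stands.
- The arm moves only by the shell command python3 -m inch 'ROWS'. ROWS is JSON, a list of rows, each a list of 3 entries, a list of its own where there are three numbers: the shift along the tool's x, y, z in mm, then the turn, a rotation vector about the tool's x, y, z in rad, then the opening, from 0 (shut) to 1 (fully open). In form: [[[x, y, z], [wx, wy, wz], claw], ...]. A call has exactly 5 rows; each row shifts and turns the commanded pose from where the row before left it, along the tool's axes as they then stand; what a row does not reach is not made up. A row lasts 1/8 s, in which the tool goes at most 62.5 mm and 10.7 degrees, less where a joint would pass 70% of its speed; a pose out of reach is approached as far as the arm can. A call with a gripper value outside its range is refused whole. The fingers move at their own pace and stop on an object; the grip force is fixed at half the most. Time passes only in rows, so rows that do not move let the fingers close, or fill a call up. It gives the time, the measured TCP pose, the force, the opening and the grip force at its end, in the units of the state.
- get_state(): the state, without advancing time (a new reading comes with each control period).
- get_image(name): name is "scene" or "top" or "wrist"; returns (picture, depth): 400x640x3 uint8, red, green, blue; 400x640 float32, m along the optical axis (not along the pixel's ray), 0 where there is no reading.
- calibration(name): a dict with "mtx" (3x3 intrinsics, pixels), "extrinsics" (4x4, takes a point from world to camera coordinates); the wrist camera has in their place "T_tool_cam" (4x4, takes a point from camera to tool coordinates, whose origin is the TCP and whose axes are the flange's). Camera axes: x right, y up, looking along -z (the intrinsics and any distortion apply to the point x, -y, -z); pixel columns grow to the right and rows downward; lengths in m; the calibration is good to about 2 mm. A picture is of the moment at which its call begins: read the wrist's pose just before it. calibration takes no time and is no camera call.
- hand_in(): hands the job in; it is judged then, once.
Trained networks look in the newest picture that a camera, given by its name, has taken for a name from the list of things; names that differ only in an ending like _2 or _b are one class to them, and where a whole thing is asked for, a point or a joint stands for the part that bears it (a point fixed in the world has none). Each returns a list of dicts, best first, with "conf" (0 to 1); they miss things now and then, are a little off and sometimes report something else, mostly with a low value. They report only what shows in the picture. A call takes as long as a camera call.
- find_in(query, camera): "point" ([column, row] in pixels, amid what is visible of it).
- regions_of(query, camera): "region" (400x640 bool, what is visible of it) and "point" ([column, row] in pixels, amid what is visible of it).
The state is a dict: "time_s": time; "joint_pos": joint angles; "joint_velocities": joint speeds; "tau": joint torques, N m; "ee_pos": TCP position; "orientation": TCP orientation; "wrist_force": force on the tool from outside, world axes, zero at the start; "wrist_torque": the same for the moment, N m; "grip_width": opening from 0.0 (shut) to 1.0 (fully open); "grip_force": force on a finger pad.
Only numpy, scipy, OpenCV 4.12 (cv2) and the standard library are available. Lean on these libraries where they do the work, as an engineer would, in place of code of your own. Each camera call takes 0.05 s, during which the arm holds its last target. There are 200 camera calls.

## Working session

There is one attempt and no reset: what is moved stays moved. The work goes in short steps, Python scripts to look and compute and a shell command to move; the robot and the scene stay as the last step left them, time stands still between calls to the robot, and variables do not carry over. Pictures are saved under pics/ and viewed, at most 10 in all, crops included, and the job is handed in when it is done.

```bash
mkdir -p pics
cat > h.py <<'E'
from bench import *
import numpy as np, cv2
from scipy.spatial.transform import Rotation as R
def snap(cam,fn=None):
    s=get_state(); im,d=get_image(cam)
    if fn: cv2.imwrite('pics/'+fn,im[:,:,::-1])
    return s,im,d
def Twc(cam,s):
    c=calibration(cam)
    if cam!='wrist': return np.linalg.inv(np.array(c['extrinsics']))
    T=np.eye(4);q=s['orientation'];T[:3,:3]=R.from_quat([q[1],q[2],q[3],q[0]]).as_matrix();T[:3,3]=s['ee_pos']
    return T@np.array(c['T_tool_cam'])
def cloud(cam,s,d):
    K=np.array(calibration(cam)['mtx']);v,u=np.mgrid[0:400,0:640]
    P=np.stack([(u-K[0,2])/K[0,0]*d,-(v-K[1,2])/K[1,1]*d,-d,np.ones_like(d)],-1)
    return (P@Twc(cam,s).T)[...,:3]
E
python3 - <<'E'
from h import *
for c in ('top','scene'):
    s,im,d=snap(c,c+'.png'); P=cloud(c,s,d)
    cal=calibration(c); print(c,{k:v for k,v in cal.items() if k not in('mtx','extrinsics')})
    for n in ('ribbon_rack','bare_rod','loaded_rod','ribbon_spool','soap_bar','dish','votive'):
        for r in regions_of(n,c)[:2]:
            m=r['region']&(d>0)
            if m.sum()==0: continue
            q=P[m]; print(n,round(r['conf'],2),np.round(r['point']),m.sum(),np.round(np.median(q,0),3),np.round(np.percentile(q,2,axis=0),3),np.round(np.percentile(q,98,axis=0),3))
s=get_state();print(s)
E
```

```text
top {}
ribbon_rack 0.65 [242. 177.] 4494 [0.487 0.393 0.029] [0.368 0.269 0.011] [0.588 0.48  0.103]
bare_rod 0.64 [234. 165.] 515 [0.518 0.404 0.063] [0.478 0.338 0.013] [0.56  0.466 0.067]
loaded_rod 0.68 [230. 165.] 485 [0.519 0.403 0.063] [0.478 0.337 0.051] [0.558 0.466 0.067]
loaded_rod 0.57 [251. 207.] 1401 [0.432 0.353 0.078] [0.389 0.291 0.016] [0.476 0.416 0.085]
ribbon_spool 0.89 [278. 242.] 544 [0.351 0.288 0.027] [0.323 0.258 0.018] [0.381 0.318 0.03 ]
ribbon_spool 0.22 [234. 167.] 457 [0.519 0.401 0.063] [0.478 0.337 0.055] [0.558 0.465 0.067]
soap_bar 0.92 [213. 144.] 923 [0.572 0.456 0.028] [0.535 0.413 0.001] [0.61  0.5   0.032]
dish 0.57 [429. 238.] 1407 [ 0.359 -0.064  0.007] [ 0.32  -0.102  0.002] [ 0.401 -0.005  0.054]
votive 0.66 [377. 208.] 573 [0.426 0.061 0.025] [0.398 0.039 0.016] [0.452 0.096 0.072]
scene {}
ribbon_rack 0.91 [308. 185.] 3765 [0.462 0.312 0.061] [0.357 0.258 0.006] [0.59  0.476 0.101]
bare_rod 0.71 [290. 171.] 233 [0.499 0.424 0.06 ] [0.472 0.377 0.05 ] [0.527 0.475 0.065]
loaded_rod 0.8 [281. 186.] 1289 [0.422 0.338 0.066] [0.382 0.291 0.03
[... 730 characters left out ...]
3321521 , -0.06469724,  1.46008469,  0.02161742,
        1.34991431, -0.08846652]), 'joint_velocities': array([-8.96626460e-05,  7.67258082e-04, -7.03633649e-04, -4.39773424e-04,
        2.22182222e-03, -3.23529136e-04, -2.59139154e-04]), 'tau': array([-1.37415859e-04, -6.25162196e+01,  4.88164625e-02, -3.91811371e+01,
        1.64743810e-02,  1.98535636e-03, -1.85793311e-05]), 'ee_pos': array([0.1953239 , 0.59371818, 0.25037477]), 'orientation': array([9.57727130e-06, 1.58237472e-01, 9.87401083e-01, 6.77415847e-05]), 'wrist_force': array([-0.53426933, -0.01673849, -0.31405136]), 'wrist_torque': array([0.03698256, 0.00398677, 0.06225918]), 'grip_force': 0.0, 'grip_width': 0.9995003256392324}
```

Run:
```python
from h import *
s,im,d=snap('top'); P=cloud('top',s,d)
cv2.imwrite('pics/t1.png',cv2.resize(im[100:280,160:440,::-1],None,fx=2.8,fy=2.8,interpolation=cv2.INTER_CUBIC))
m=regions_of('bare_rod','top')[0]['region']&(P[...,2]>.055)&(P[...,2]<.075)
q=P[m]; c=q.mean(0); u=np.linalg.svd(q-c)[2][0]; t=(q-c)@u
print('rod',c,u,np.degrees(np.arctan2(u[1],u[0])),np.percentile(t,[1,99]),np.percentile(q[:,2],[5,50,95]))
# upright tops
m=(abs(P[...,2]-.102)<.006)&(P[...,0]>.33)&(P[...,0]<.65)&(P[...,1]>.2)&(P[...,1]<.55)
q=P[m];n,l=cv2.connectedComponents(m.astype(np.uint8))
for i in range(1,n):
    k=l==i
    if k.sum()<15: continue
    print(k.sum(),P[k].mean(0),cv2.minAreaRect((P[k][:,:2]*1000).astype(np.float32)))
# loaded rod
m=P[...,2]>.07;m&=regions_of('loaded_rod','top')[0]['region']|regions_of('loaded_rod','top')[-1]['region'];m&=P[...,2]<.095
q=P[m];c=q.mean(0);u=np.linalg.svd(q-c)[2][0];print('loaded',c,u)
```

```text
rod [0.51859978 0.40200204 0.06238824] [-5.19228913e-01  8.54635154e-01  2.99765574e-04] 121.28054424296599 [-0.0776427   0.07688655] [0.05734311 0.06268882 0.06588554]
866 [0.54078133 0.30094739 0.09999002] ((533.7595825195312, 285.61273193359375), (155.75108337402344, 54.89195251464844), 30.945018768310547)
911 [0.41844034 0.44786657 0.09976106] ((426.3161926269531, 463.5801086425781), (155.4415740966797, 54.97346496582031), 30.483766555786133)
loaded [0.43409206 0.35509648 0.07896151] [-0.51345209  0.85811774 -0.00094146]
```

View pics/t1.png

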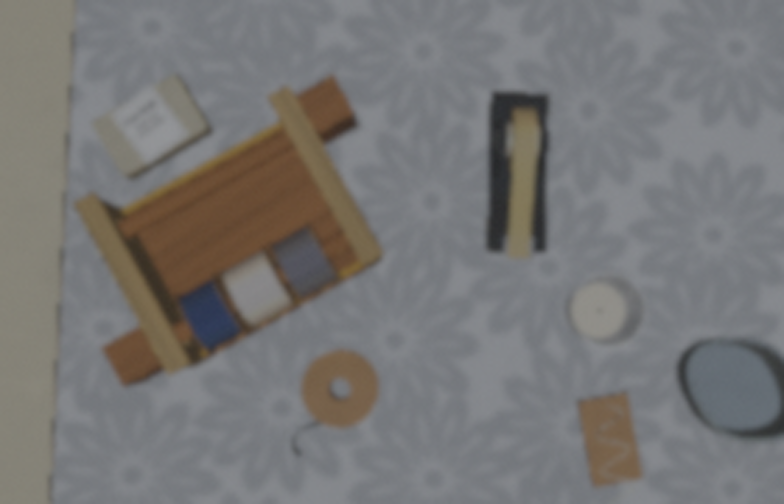

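View pics/scene.png

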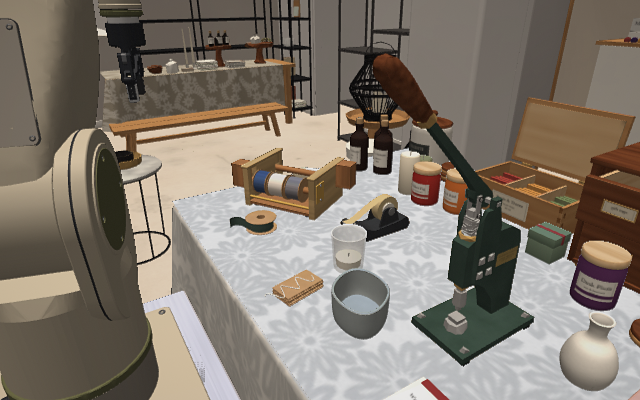

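```bash
cat >> h.py <<'E'
def Rt(s): q=s['orientation'];return R.from_quat([q[1],q[2],q[3],q[0]])
def rackR(yaw,tilt=0):  # tool x=rack +y, tool y=rack x, z down ; tilt about tool y raises +x end
    a=np.radians(yaw);X=np.array([np.cos(a),np.sin(a),0]);Y=np.array([-np.sin(a),np.cos(a),0])
    return R.from_matrix(np.stack([Y,X,[0,0,-1.]],1))*R.from_rotvec([0,np.radians(tilt),0])
def plan(p,Rg,n,s=None):
    s=s or get_state();R0=Rt(s);p0=s['ee_pos'];w=(R0.inv()*Rg).as_rotvec()
    for i in range(n):
        Ri=R0*R.from_rotvec(w*i/n)
        print(np.round(Ri.inv().apply((np.array(p)-p0)/n)*1000,1),np.round(w/n,4))
E
python3 - <<'E'
from h import *
print(np.round(calibration('wrist')['T_tool_cam'],3))
plan([.52,.40,.24],rackR(31),10)
E
```

```text
[[-0.     0.961  0.278  0.071]
 [ 1.    -0.     0.    -0.001]
 [ 0.     0.278 -0.961 -0.124]
 [ 0.     0.     0.     1.   ]]
[-36.9  -8.3   1. ] [ 0.     -0.      0.0712]
[-37.4  -5.6   1. ] [ 0.     -0.      0.0712]
[-37.7  -2.9   1. ] [ 0.     -0.      0.0712]
[-37.8  -0.2   1. ] [ 0.     -0.      0.0712]
[-37.7   2.4   1. ] [ 0.     -0.      0.0712]
[-37.5   5.1   1. ] [ 0.     -0.      0.0712]
[-37.    7.8   1. ] [ 0.     -0.      0.0712]
[-36.4  10.4   1. ] [ 0.     -0.      0.0712]
[-35.5  12.9   1. ] [ 0.     -0.      0.0712]
[-34.5  15.4   1. ] [ 0.     -0.      0.0712]
```

```bash
python3 -m inch '[[[-37,-8,1],[0,0,0.071],1],[[-37,-6,1],[0,0,0.071],1],[[-38,-3,1],[0,0,0.071],1],[[-38,0,1],[0,0,0.071],1],[[-38,2,1],[0,0,0.071],1]]' && python3 -m inch '[[[-37,5,1],[0,0,0.071],1],[[-37,8,1],[0,0,0.071],1],[[-36,10,1],[0,0,0.071],1],[[-36,13,1],[0,0,0.071],1],[[-35,15,1],[0,0,0.071],1]]'
cat > meas.py <<'E'
from h import *
import sys
s,im,d=snap('wrist',sys.argv[1]); P=cloud('wrist',s,d)
print(s['time_s'],s['ee_pos'],s['joint_pos'],R.as_matrix(Rt(s))[:,1])
for r in regions_of('bare_rod','wrist')[:2]:
    m=r['region']&(d>0)&(P[...,2]>.05)&(P[...,2]<.075)
    q=P[m]
    if len(q)<50: print(r['conf'],len(q));continue
    c=q.mean(0);u=np.linalg.svd(q-c,full_matrices=False)[2][0];t=(q-c)@u
    n=np.array([-u[1],u[0],0]);w=(q-c)@n
    print(round(r['conf'],2),r['point'],len(q),'c',np.round(c,4),'u',np.round(u,4),'yaw',np.degrees(np.arctan2(u[1],u[0]))%180-90,'t',np.round(np.percentile(t,[1,99]),4),'w',np.round(np.percentile(w,[2,50,98]),4),'mid',np.round(c+n*(np.percentile(w,2)+np.percentile(w,98))/2,4),'z',np.round(np.percentile(q[:,2],[5,50,95,99]),4))
E
python3 meas.py w1.png
```

```text
time_s: 1.62
ee_pos: [0.3589, 0.4956, 0.2454]
orientation: [0.0, 0.331, 0.944, 0.0]
wrist_force: [0.2, 0.1, 0.0]
grip_width: 1.002
grip_force: 0.0
time_s: 2.25
ee_pos: [0.5208, 0.3984, 0.2403]
orientation: [-0.0, 0.493, 0.87, 0.0]
wrist_force: [-0.2, 0.4, 0.7]
grip_width: 1.0
grip_force: 0.0
2.25 [0.52075819 0.39842201 0.24034378] [-0.88231831  0.40483593  0.21698369  1.39766934 -0.08713032  1.34823217
 -0.1222858 ] [8.57275029e-01 5.14858711e-01 1.80845767e-04]
```

View pics/w1.png

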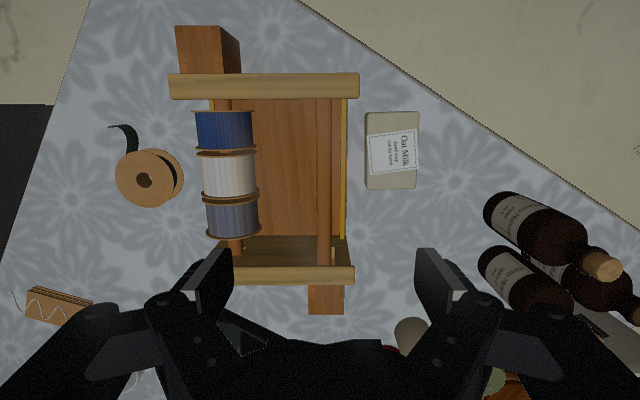

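The wrist view shows the bare rod at column ≈324 (rows 98–265), right of the rolls, with its deep housing at the bottom (325,300). The brass rail is at column 344. The network missed the rod, so I segment it by height.

```bash
cat > meas.py <<'E'
from h import *
import sys
s,im,d=snap('wrist',sys.argv[1]); P=cloud('wrist',s,d)
print(s['time_s'],s['ee_pos'])
X=P-np.array([.5225,.400,0]);a=np.radians(31);rx=X[...,0]*np.cos(a)+X[...,1]*np.sin(a);ry=-X[...,0]*np.sin(a)+X[...,1]*np.cos(a)
m=(abs(rx)<.016)&(abs(ry)<.072)&(P[...,2]>.045)&(P[...,2]<.075)&(d>0)
print(m.sum(),'z',np.round(np.percentile(P[m][:,2],[5,50,95,99]),4))
ys=[];xs=[]
for lo in np.arange(-.07,.07,.01):
    k=m&(ry>=lo)&(ry<lo+.01)
    if k.sum()<20: continue
    e=np.percentile(rx[k],[3,97]);kk=k&(P[...,2]>np.percentile(P[...,2][k],75))
    ys.append(lo+.005);xs.append([e.mean(),np.median(rx[kk])]);print(round(lo+.005,3),k.sum(),np.round(e,4),np.round(np.median(rx[kk]),4),np.round(P[...,2][k].max(),4))
xs=np.array(xs)
for j in (0,1):
    f=np.polyfit(ys,xs[:,j],1);print('rackx offset at ry=0',f[1],'slope deg',np.degrees(f[0]))
    o=f[1]*np.array([np.cos(a),np.sin(a)])+[.5225,.4];print('axis pt',o,'rod yaw',31-np.degrees(f[0]))
# upright tops
m=(P[...,2]>.094)&(P[...,2]<.108)&(abs(rx+.05)<.085)&(abs(ry)<.11)&(d>0)
for sg in (1,-1):
    k=m&(ry*sg>0.05)
    if k.sum()>50: print('upright',sg,k.sum(),'rx',np.percentile(rx[k],[1,99]),'ry',np.percentile(ry[k],[1,99]),np.degrees(np.polyfit(rx[k],ry[k],1)[0]),'z',np.median(P[...,2][k]))
E
python3 meas.py w2.png
```

```text
2.35 [0.52374401 0.39486587 0.24002954]
2147 z [0.0585 0.0626 0.0644 0.065 ]
-0.065 120 [-0.0096  0.0044] -0.0026 0.0659
-0.055 125 [-0.0094  0.0044] -0.002 0.0648
-0.045 130 [-0.0104  0.0044] -0.003 0.0651
-0.035 136 [-0.0103  0.0044] -0.0024 0.0657
-0.025 136 [-0.0101  0.0044] -0.0023 0.0652
-0.015 143 [-0.01    0.0044] -0.0033 0.0654
-0.005 146 [-0.0098  0.0044] -0.0037 0.0654
0.005 148 [-0.0097  0.0044] -0.0027 0.0654
0.015 158 [-0.0106  0.0044] -0.0035 0.065
0.025 160 [-0.0104  0.0044] -0.003 0.0657
0.035 171 [-0.0103  0.0044] -0.0024 0.0657
0.045 162 [-0.0101  0.0044] -0.0024 0.0656
0.055 173 [-0.01    0.0044] -0.0042 0.0657
0.065 181 [-0.0109  0.0045] -0.0032 0.0649
0.075 34 [-0.0107  0.0044] -0.0031 0.0652
rackx offset at ry=0 -0.0028513042129027005 slope deg -0.15748182859392487
axis pt [0.52005596 0.39853147] rod yaw 31.157481828593927
rackx offset at ry=0 -0.002885625172596743 slope deg -0.33139087916341464
axis pt [0.52002654 0.39851379] rod yaw 31.331390879163415
upright 1 5813 rx [-0.12702183  0.02432884] ry [0.07831324 0.10907767] -2.323161871855145 z 0.09975819768288735
upright -1 2843 rx [-0.08855066  0.02559721] ry [-0.10909007 -0.07536369] -4.019637807960027 z 0.09963736551744667
```

Run:
```python
from h import *
plan([.5201,.3985,.09],rackR(31.2),5)
```

```text
[ 0.5 -0.1 30. ] [-0.      0.0002 -0.0011]
[ 0.4 -0.1 30. ] [-0.      0.0002 -0.0011]
[ 0.4 -0.1 30. ] [-0.      0.0002 -0.0011]
[ 0.4 -0.1 30. ] [-0.      0.0002 -0.0011]
[ 0.4 -0.1 30. ] [-0.      0.0002 -0.0011]
```

```bash
python3 -m inch '[[[0.5,-0.1,30],[0,0,-0.001],0.75],[[0.5,-0.1,30],[0,0,-0.001],0.75],[[0.5,-0.1,30],[0,0,-0.001],0.75],[[0.5,-0.1,30],[0,0,-0.001],0.75],[[0,0,0],[0,0,0],0.75]]'; python3 meas.py w3.png;  python3 - <<'E'
from h import *
plan([.5201,.3985,.057],rackR(31.2),4)
E
```

```text
time_s: 3.02
ee_pos: [0.5162, 0.4007, 0.1181]
orientation: [-0.001, 0.489, 0.872, -0.002]
wrist_force: [-0.8, 0.8, 0.9]
grip_width: 0.744
grip_force: 0.0
3.025 [0.51623749 0.40066969 0.11808609]
5189 z [0.0586 0.0626 0.0643 0.0648]
-0.065 266 [-0.01    0.0047] -0.0024 0.0651
-0.055 278 [-0.01    0.0045] -0.0025 0.0649
-0.045 301 [-0.01   0.005] -0.0032 0.0647
-0.035 302 [-0.01    0.0047] -0.003 0.0652
-0.025 313 [-0.01    0.0045] -0.0028 0.0653
-0.015 337 [-0.0101  0.0044] -0.0023 0.0662
-0.005 344 [-0.0101  0.0047] -0.003 0.0654
0.005 352 [-0.0101  0.0045] -0.0031 0.0653
0.015 377 [-0.0101  0.0043] -0.0027 0.0651
0.025 393 [-0.0101  0.0046] -0.0034 0.0648
0.035 407 [-0.0102  0.0044] -0.003 0.0659
0.045 427 [-0.0102  0.0042] -0.0031 0.0651
0.055 468 [-0.0109  0.0045] -0.0031 0.0649
0.065 492 [-0.0109  0.0042] -0.0033 0.066
0.075 82 [-0.0109  0.0039] -0.0034 0.0651
rackx offset at ry=0 -0.0028571732852952806 slope deg -0.30490072048791994
axis pt [0.52005092 0.39852845] rod yaw 31.30490072048792
rackx offset at ry=0 -0.0029301345398161874 slope deg -0.29286711353353934
axis pt [0.51998838 0.39849087] rod yaw 31.29286711353354
upright 1 20160 rx [-0.12676606  0.02397928] ry [0.07839167 0.10913822] -2.452603223281327 z 0.09978354204315712
upright -1 1234 rx [-0.10912828 -0.07776865] ry [-0.09270169 -0.07516435] 15.822602276092411 z 0.09983915989987092
[-0.9  0.3 15.8] [-0.0004 -0.0001  0.001 ]
[-0.9  0.3 15.8] [-0.0004 -0.0001  0.001 ]
[-0.9  0.2 15.8] [-0.0004 -0.0001  0.001 ]
[-0.9  0.2 15.8] [-0.0004 -0.0001  0.001 ]
```

View pics/w3.png

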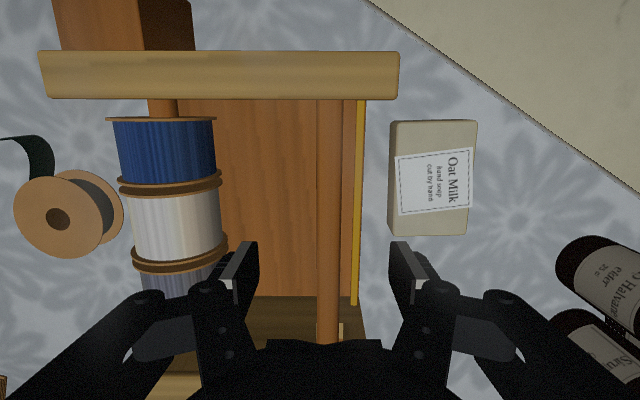

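The rod (columns 317–343) lies between the open fingers (258–390), which clear the rolls (right edge ≈222). Both views agree on the rod axis to within 0.1 mm.

```bash
python3 -m inch '[[[-1,0.2,16],[0,0,0.001],0.75],[[-1,0.2,16],[0,0,0.001],0.75],[[-1,0.2,16],[0,0,0.001],0.75],[[0,0.2,14],[0,0,0],0.75],[[0,0,0],[0,0,0],0.75]]'
python3 - <<'E'
from h import *
plan([.5201,.3985,.0565],rackR(31.3),1)
E
```

```text
time_s: 3.7
ee_pos: [0.5199, 0.3979, 0.0567]
orientation: [-0.0, 0.491, 0.871, -0.001]
wrist_force: [-0.2, 0.6, 0.5]
grip_width: 0.748
grip_force: 0.0
[0.4 0.4 0.2] [-0.0024  0.0004 -0.0022]
```

```bash
python3 -m inch '[[[0,0.4,0.2],[-0.002,0,-0.002],0.75],[[0,0,0],[0,0,0],0.4],[[0,0,0],[0,0,0],0],[[0,0,0],[0,0,0],0],[[0,0,0],[0,0,0],0]]';python3 -m inch '[[[0,0,0],[0,0,0],0],[[0,0,0],[0,0,0],0],[[0,0,0],[0,0,0],0],[[0,0,0],[0,0,0],0],[[0,0,0],[0,0,0],0]]'
python3 - <<'E'
from h import *
s=get_state();print(s['wrist_force'],s['wrist_torque'])
plan([.5201,.3985,.0565],rackR(31.3),1)
E
```

```text
time_s: 4.32
ee_pos: [0.5212, 0.3988, 0.0586]
orientation: [0.001, 0.49, 0.872, 0.001]
wrist_force: [-0.2, -0.6, 3.4]
grip_width: 0.169
grip_force: 58.6
time_s: 4.95
ee_pos: [0.5212, 0.3989, 0.0586]
orientation: [0.001, 0.49, 0.872, 0.001]
wrist_force: [-0.8, -0.3, 5.4]
grip_width: 0.166
grip_force: 58.8
[-0.78630397 -0.34907572  5.39240604] [-0.08171621  0.22579478  0.02876916]
[ 0.2 -1.2  2.1] [ 0.0028 -0.0003 -0.0002]
```

```bash
python3 -m inch '[[[0,0,-2.5],[0,0,0],0],[[-2,0,0],[0,0,0],0],[[-2,0,0],[0,0,0],0],[[-2,0,0],[0,0,0],0],[[0,0,0],[0,0,0],0]]'
python3 - <<'E'
from h import *
s=get_state();print(s['wrist_force'],s['wrist_torque'])
plan([.5201,.3985,.0565],rackR(31.3),1)
E
```

```text
time_s: 5.58
ee_pos: [0.5243, 0.3932, 0.0605]
orientation: [0.0, 0.49, 0.871, 0.001]
wrist_force: [-1.0, -0.1, -0.9]
grip_width: 0.166
grip_force: 58.5
[-0.95774452 -0.07335159 -0.9098048 ] [-0.03424654  0.05062507 -0.00563145]
[ 6.7 -0.8  4. ] [ 0.0019  0.0001 -0.0007]
```

```bash
python3 -m inch '[[[-3,0,0],[0,0,0],0],[[-3,0,0],[0,0,0],0],[[-3,0,0],[0,0,0],0],[[-3,0,0],[0,0,0],0],[[0,0,0],[0,0,0],0]]'
python3 - <<'E'
from h import *
s,im,d=snap('wrist','w4.png');cv2.imwrite('pics/w4c.png',cv2.resize(im[:250,150:450,::-1],None,fx=2,fy=2))
print(s['wrist_force'],s['wrist_torque'])
plan([.5201,.3985,.0565],rackR(31.3),1)
E
```

```text
time_s: 6.2
ee_pos: [0.5306, 0.3829, 0.0606]
orientation: [0.001, 0.49, 0.871, 0.001]
wrist_force: [-0.7, 0.6, -0.9]
grip_width: 0.167
grip_force: 58.5
[-0.7095683   0.55870917 -0.94652744] [-0.01954826  0.00513648 -0.04547724]
[18.5 -0.9  4.1] [ 0.0021 -0.     -0.0005]
```

View pics/w4c.png

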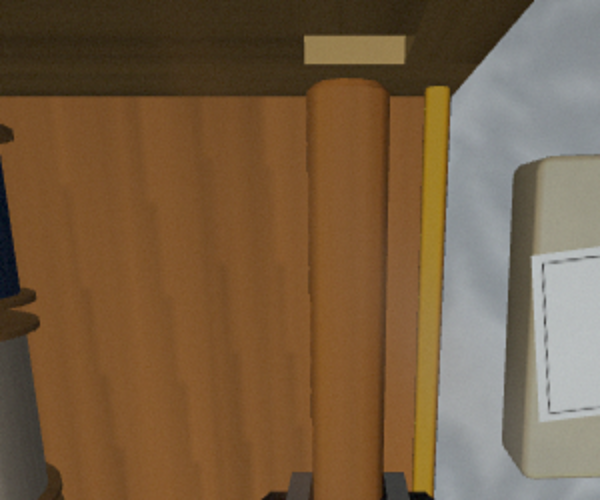

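The free end (347,85 in the crop) is out of the shallow socket, whose lit stop plate shows at (355,48). Next I measure the gap to the upright.

Run:
```python
from h import *
s,im,d=snap('wrist'); P=cloud('wrist',s,d)
X=P-np.array([.5225,.400,0]);a=np.radians(31.2);rx=X[...,0]*np.cos(a)+X[...,1]*np.sin(a);ry=-X[...,0]*np.sin(a)+X[...,1]*np.cos(a)
m=(abs(rx+.002)<.006)&(P[...,2]>.06)&(P[...,2]<.072)&(d>0)&(ry>.04)&(ry<.1)
print('rod end ry',np.percentile(ry[m],[90,97,99,100]))
c=(abs(rx+.002)<.02)&(P[...,2]>.096)&(P[...,2]<.106)&(ry>.05)&(d>0);print('cap',c.sum(),np.percentile(ry[c],[0,1,5]) if c.sum() else '')
e=-s['ee_pos']+0;print('tcp ry',-(s['ee_pos'][0]-.5225)*np.sin(a)+(s['ee_pos'][1]-.4)*np.cos(a))
```

```text
rod end ry [0.07359259 0.08132074 0.08152856 0.08193645]
cap 90 [0.07780644 0.07794263 0.07801148]
tcp ry -0.018520452550131145
```

```bash
python3 -m inch '[[[-0.1,0,-4.9],[0,0.048,0],0],[[-0.1,0,-4.9],[0,0.048,0],0],[[-0.1,0,-4.9],[0,0.048,0],0],[[0,0,0],[0,0,0],0],[[0,0,0],[0,0,0],0]]'
python3 - <<'E'
from h import *
s=get_state();print(s['wrist_force'],s['wrist_torque'],s['joint_pos'])
R0=rackR(31.3);print('rel',R0.inv().apply(s['ee_pos']-[.5306,.3829,.0606])*1000,(R0.inv()*Rt(s)).as_rotvec())
E
```

```text
time_s: 6.92
ee_pos: [0.5305, 0.3828, 0.0751]
orientation: [-0.062, 0.489, 0.869, 0.036]
wrist_force: [-0.5, 0.6, -0.4]
grip_width: 0.166
grip_force: 58.5
[-0.46989172  0.64708068 -0.40569215] [-0.16636853 -0.10396534 -0.03829155] [-0.72962456  0.53471943  0.13990481  1.57715364 -0.24943013  1.0369436
  0.06497229]
rel [ -0.0588295   -0.16564868 -14.46445806] [-0.00176789  0.14341089 -0.00038424]
```

```bash
python3 -m inch '[[[-0.3,0,-4.9],[0,0.048,0],0],[[-0.3,0,-4.9],[0,0.048,0],0],[[-0.3,0,-4.9],[0,0.048,0],0],[[-0.3,0,-4.9],[0,0.048,0],0],[[-0.3,0,-4.9],[0,0.048,0],0]]';python3 -m inch '[[[0,0,0],[0,0,0],0],[[0,0,0],[0,0,0],0],[[0,0,0],[0,0,0],0],[[0,0,0],[0,0,0],0],[[0,0,0],[0,0,0],0]]'
python3 - <<'E'
from h import *
s,im,d=snap('scene');cv2.imwrite('pics/s2.png',cv2.resize(im[120:250,200:400,::-1],None,fx=4,fy=4,interpolation=cv2.INTER_CUBIC))
print(s['wrist_force'],s['wrist_torque'],s['joint_pos'])
R0=rackR(31.3);print('rel',R0.inv().apply(s['ee_pos']-[.5306,.3829,.0606])*1000,(R0.inv()*Rt(s)).as_rotvec())
u=Rt(s).as_matrix()[:,0];print('ends',s['ee_pos']+u*.092,s['ee_pos']-u*.102)
E
```

```text
time_s: 7.55
ee_pos: [0.5339, 0.3769, 0.0985]
orientation: [-0.166, 0.48, 0.856, 0.094]
wrist_force: [0.2, 0.1, 0.1]
grip_width: 0.166
grip_force: 58.5
time_s: 8.18
ee_pos: [0.5344, 0.3764, 0.0987]
orientation: [-0.166, 0.481, 0.856, 0.094]
wrist_force: [-0.1, -0.5, -0.7]
grip_width: 0.171
grip_force: 58.5
[-0.06280211 -0.54449752 -0.68757609] [-0.35671773 -0.25826854 -0.03760637] [-0.54526907  0.53775322  0.06375448  1.55768178 -0.46702922  1.11416215
  0.27975843]
rel [ -7.58144636  -0.12472635 -38.05919501] [-0.00204046  0.38388219 -0.00047993]
ends [0.49004785 0.44920507 0.13311523] [0.5836408  0.29559102 0.06045794]
```

View pics/s2.png

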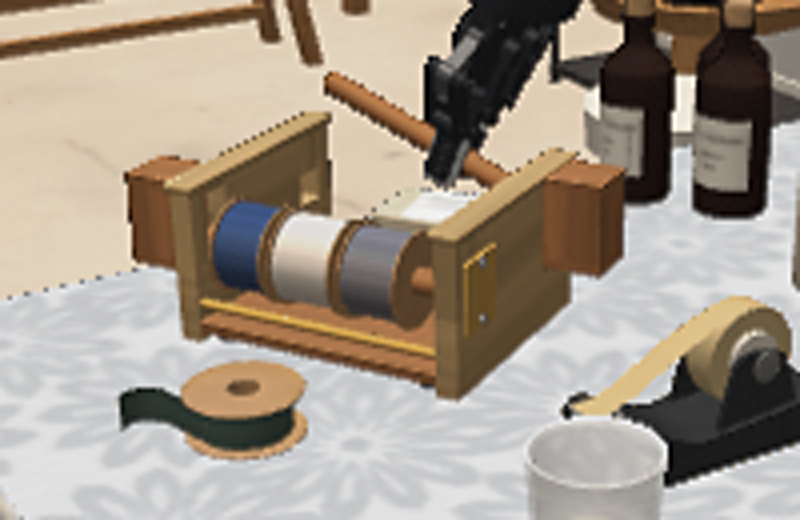

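The scene picture shows the rod tilted: its free end (330,80) stands above the left upright and its low end is still in the deep socket (500,175). The forces are near zero, so I draw it out along its axis.

```bash
python3 -m inch '[[[5,0,0],[0,0,0],0],[[6,0,0],[0,0,0],0],[[6,0,0],[0,0,0],0],[[6,0,0],[0,0,0],0],[[6,0,0],[0,0,0],0]]'; python3 -m inch '[[[6,0,0],[0,0,0],0],[[6,0,0],[0,0,0],0],[[8,0,0],[0,0,0],0],[[8,0,0],[0,0,0],0],[[3,0,0],[0,0,0],0]]'
python3 - <<'E'
from h import *
s=get_state();u=Rt(s).as_matrix()[:,0];lo=s['ee_pos']-u*.102;print('ends',s['ee_pos']+u*.092,lo,'low ry',-(lo[0]-.5225)*np.sin(.545)+(lo[1]-.4)*np.cos(.545), s['joint_pos'])
E
```

```text
time_s: 8.85
ee_pos: [0.5203, 0.3996, 0.1097]
orientation: [-0.166, 0.481, 0.856, 0.094]
wrist_force: [0.4, -0.2, -1.2]
grip_width: 0.167
grip_force: 58.5
time_s: 9.48
ee_pos: [0.5052, 0.4245, 0.1215]
orientation: [-0.166, 0.481, 0.856, 0.095]
wrist_force: [-0.5, -0.4, -0.8]
grip_width: 0.165
grip_force: 58.5
ends [0.460731   0.49727425 0.15595616] [0.55440154 0.34374987 0.08320938] low ry -0.06463936110086531 [-0.62027673  0.50466211  0.04857804  1.55391353 -0.45771485  1.11302626
  0.18070512]
```

```bash
python3 -m inch '[[[6,0,-10],[0,0,0],0],[[6,0,-12],[0,0,0],0],[[6,0,-14],[0,0,0],0],[[6,0,-14],[0,0,0],0],[[5,0,-12],[0,0,0],0]]'; python3 -m inch '[[[2,0,-5],[0,0,0],0],[[0,0,0],[0,0,0],0],[[0,0,0],[0,0,0],0],[[0,0,0],[0,0,0],0],[[0,0,0],[0,0,0],0]]'
python3 - <<'E'
from h import *
s,im,d=snap('scene');cv2.imwrite('pics/s3.png',cv2.resize(im[90:250,190:390,::-1],None,fx=3.5,fy=3.5,interpolation=cv2.INTER_CUBIC))
u=Rt(s).as_matrix()[:,0];print('ends',s['ee_pos']+u*.092,s['ee_pos']-u*.102,s['joint_velocities'].round(3))
E
```

```text
time_s: 10.1
ee_pos: [0.5038, 0.4268, 0.1909]
orientation: [-0.166, 0.481, 0.856, 0.095]
wrist_force: [0.0, -0.9, -0.5]
grip_width: 0.167
grip_force: 58.5
time_s: 10.72
ee_pos: [0.5035, 0.4266, 0.1945]
orientation: [-0.166, 0.481, 0.856, 0.094]
wrist_force: [0.5, 0.7, -0.7]
grip_width: 0.166
grip_force: 58.5
ends [0.4591653  0.49950219 0.22898178] [0.552658   0.34584146 0.15629414] [-0.001 -0.002 -0.    -0.002 -0.001  0.    -0.001]
```

View pics/s3.png

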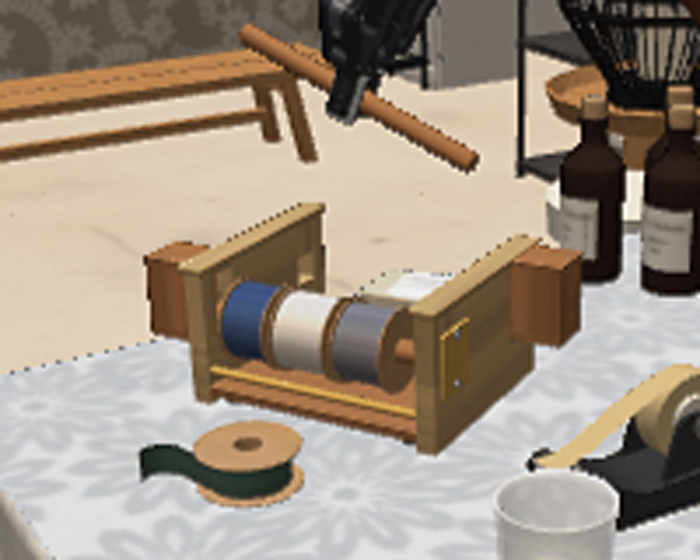

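The rod hangs still in the gripper, with its ends at (245,35) and (470,160) in the crop, well above the rack. The loaded rod and the things round the rack look undisturbed.

```bash
python3 -c "
from bench import *
print(hand_in())"
```

```text
the job is handed in; nothing more can be done
None
```

The bare rod is out of the rear bay and held still in the gripper, its ends about 156 and 229 mm above the table; the loaded rod and surrounding things look unmoved in the last picture, and the job was handed in at about 11 s (verdict not shown).

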